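# Trim the sample jar on the spring scale and put up the draught screen

## Task

Lay steel trim discs on the free part of the spring scale's pan, beside the jar, until the pan comes to rest with its pointer inside the height of the green band clipped on its column. Then take the green draught screen out of its stand and lean it against the steel rail on the robot's side of the scale: lower edge on the bench, centred on the rail and parallel to it, top tipped towards the pan, left standing by itself. Put every disc that is not needed into the white tray; leave the jar upright on the pan, never press the pan down to its stop, do not let the screen fall flat, and leave the mouse, bottle and stopper alone.

Things in the scene. Friction and masses are not known exactly. Their poses are not given: they have to be found in the camera images.
- scale: spring scale fixed to the bench: white base 120 mm (x) by 240 mm (y; its +y end runs on to y = 165 mm), 35 mm high, with a sprung pan above, a pointer column at the +y end and a steel rail on the -x (robot's) side. Origin at the centre of its underside, x away from the robot's side, y along the pan
- marker: green clip on the flat white column at the scale's +y end: the set mark, a band 14 mm high; origin at its middle, 59 to 77 mm above the bench, different each time, fixed during the job. The column is 34 mm wide (y), 8 mm thick, its top 165 mm above the bench, with tick lines every 10 mm. A black pointer on the pan, level with the pan's floor, moves before both faces of the column and clip
- rail_mid (a point): middle of the axis of the scale's round steel rail, which is 10 mm thick, 180 mm long along y, and stands off the base on two slanting struts: x = -100 mm, y = 0, 80 mm above the bench in the scale's frame; its axes are those of the scale
- pan_floor (a point): centre of the upper face of the pan's floor; moves with the pan, axes those of the scale. The aluminium pan is 110 mm (x) by 220 mm (y) outside with walls 3 mm thick standing 7 mm above its floor. The capped jar stands at its +y end (y about +70 mm), the rest (y from -105 to +38 mm) is free for discs
- pan (a joint): how far the pan has sunk, in m: 0 empty, at which its floor is 125 mm above the bench; 0.085 is its lower stop. Spring 73.6 N/m, well damped: each disc lowers it by 10 mm. The jar alone gives about 0.024 to 0.030
- jar: capped sample jar, 56 mm diameter, 50 mm high, about 200 g, standing on the pan; origin at the centre of its underside, z up its axis
- tray: shallow white plastic tray fixed to the bench, 130 mm (x) by 150 mm (y) outside, 18 mm high, walls 4 mm thick, floor 4 mm thick; origin at the centre of its underside
- stand: grey slotted stand fixed to the bench, foot 70 mm (x) by 130 mm (y) and 10 mm high, with two walls 45 mm high above the foot forming an 11 mm wide slot along its y axis; origin at the centre of its underside
- screen: draught screen: flat slab of clear green plastic, 8 mm thick (x), 160 mm wide (y), 140 mm tall (z), 200 g, alike on both faces; starts upright in the slot of the stand, its lower edge 10 mm above the bench; origin at the middle of its lower edge, z up its face
- screen_top (a point): middle of the screen's upper edge, 140 mm from its origin along z
- disc1: bare steel trim disc lying flat, 40 mm diameter, 8 mm thick, 75 g; origin at the centre of its underside, z its axis. Four to six of the six discs are present (None when absent); all are alike
- disc2: bare steel trim disc lying flat, 40 mm diameter, 8 mm thick, 75 g; origin at the centre of its underside, z its axis. Four to six of the six discs are present (None when absent); all are alike
- disc3: bare steel trim disc lying flat, 40 mm diameter, 8 mm thick, 75 g; origin at the centre of its underside, z its axis. Four to six of the six discs are present (None when absent); all are alike
- disc4: bare steel trim disc lying flat, 40 mm diameter, 8 mm thick, 75 g; origin at the centre of its underside, z its axis. Four to six of the six discs are present (None when absent); all are alike
- disc5: bare steel trim disc lying flat, 40 mm diameter, 8 mm thick, 75 g; origin at the centre of its underside, z its axis. Four to six of the six discs are present (None when absent); all are alike
- disc6: bare steel trim disc lying flat, 40 mm diameter, 8 mm thick, 75 g; origin at the centre of its underside, z its axis. Four to six of the six discs are present (None when absent); all are alike
- mouse: black computer mouse, 100 by 60 mm, 34 mm high: bystander, not part of the job; origin at the centre of its underside
- reagent: closed bottle, 68 mm diameter, 120 mm high: bystander, not part of the job; origin at the centre of its underside
- stopper: small yellow plastic stopper, 26 mm diameter, 26 mm high: bystander, not part of the job; origin at the centre of its underside
Not all that is in view belongs to the job. What is meant by the screen is not red, and is the larger of those in its own colour. Leave any orange look-alike of the disc1 alone.

How it is judged:
By the outcome, as a careful person would: the job done as asked, in the order asked, and still so for the second after the job is handed in, with the robot touching nothing.
Of disc1, disc2, disc3, disc4, disc5, disc6 only 4 to 6 are there at a start; the rules pass over those that are not, and their reading is None.
At some moment in a run one of disc1, disc2, disc3, disc4, disc5, disc6 may be knocked a few centimetres aside while the robot is not near it.
It also fails if it takes over 208 s, if anything falls off the work surface, if the arm or the gripper's body presses on something with over 40 N, if the wrist force passes 120 N, or if a joint passes its speed limit or range.

## Robot

A 6-joint arm with a two-finger parallel gripper is mounted at the origin on the work surface. World frame = base frame: x ahead of the robot, y to its left, z up, the work surface at z = 0. Lengths are in m, angles in rad, forces in N, time in s.
With the tool pointing down it reaches from about 0.375 to 0.925 m from the base axis. Payload 5.7 kg.
Tool frame: the origin (TCP) lies on the centre line of the jaws, within the pads' length; the fingertips stand 14 mm ahead of it and the grasp point (between the pads) lies 5 mm behind it; z points along the fingers, y is the line along which they close (so a half turn about z gives the same grasp; the last joint's range is limited). The gripper opens to 85 mm and grips with 20 to 120 N. Pads are 22 mm wide; open, the fingers measure 114 mm over their backs; the gripper's body (76 mm by 85 mm) begins 54 mm behind the grasp point. The pads swing forward as they close: fully open they stand 13 mm farther back than shut.
Start: joints at [-0.115, 0.359, 1.51, -0, 1.272, -0.115], TCP at [0.6, -0, 0.245] pointing down, gripper open.
Joint ranges: [-2.97, 2.97], [-1.01, 2.36], [0.21, 2.38], [-0.96, 4.11], [0.2, 2.71], [-2.98, 2.98]. Speed limits (rad/s): [2.39, 2.39, 3.14, 3.14, 3.14, 3.14].

## Interface

Orientations are given as a rotation vector (axis times angle).
In Python, from plant import bot gives the robot as it stands. Calls block until the motion is done:
- bot.move_to(position, orientation): joint-space move of the TCP to a pose.
- bot.line_to(position, ori=None, max_speed=0.15): straight line of the TCP; ori=None keeps the orientation; max_speed is the mean speed in m/s.
- bot.goto_joints(angles): joint-space move.
- bot.command_gripper(opening, newtons=None): opening from 0.0 (shut) to 1.0 (fully open); newtons is the grip in N (None keeps the last); returns when the fingers have stopped.
- bot.pause(seconds).
- bot.ik(position, orientation): joint angles nearest the present ones, or None.
- bot.get_obs(): the state.
- bot.get_image(name): name is "scene" or "side" or "wrist"; returns a dict with "color" (480x640x3 uint8, blue, green, red), "depth" (480x640 float32, m along the optical axis (not along the pixel's ray), 0 where there is no reading), "intrinsics" (3x3 intrinsics, pixels), "eye" and "attitude" of the camera in the world. Camera axes: x right, y down, z forward; pixel columns grow to the right and rows downward; lengths in m; the calibration is good to about 2 mm. A picture is of the moment at which its call begins.
A pose or a line that the arm cannot do raises bot.IKError and nothing moves.
- bot.job_done(): hands the job in; it is judged then, once.
The state is a dict: "time": time; "joints": joint angles; "joint_velocities": joint speeds; "effort": joint torques, N m; "position": TCP position; "tool_rot": TCP orientation; "ft_force": force on the tool from outside, world axes, zero at the start; "torque": the same for the moment, N m; "opening": opening from 0.0 (shut) to 1.0 (fully open); "gripper_force": force on a finger pad.
Only numpy, scipy, OpenCV 4.12 (cv2) and the standard library are available. Lean on these libraries where they do the work, as an engineer would, in place of code of your own. Each camera call takes 0.05 s, during which the arm holds its last target. There are 200 camera calls.

## Working session

There is one attempt and no reset: what is moved stays moved. The work goes in short steps, each a Python script; the robot and the scene stay as the last script left them, time stands still between calls to the robot, and variables do not carry over. Pictures are saved under pics/ and viewed, at most 14 in all, crops included, and the job is handed in when it is done.

```bash
ls; mkdir -p pics; cat > h.py <<'E'
import numpy as np, cv2
from scipy.spatial.transform import Rotation as R
from plant import bot
def att(im):
    a=np.array(im["attitude"],float)
    return a if a.shape==(3,3) else (R.from_rotvec(a).as_matrix() if a.size==3 else R.from_quat(a).as_matrix())
def cloud(im):
    K=im["intrinsics"];d=im["depth"];v,u=np.indices(d.shape)
    p=np.stack([(u-K[0,2])/K[0,0]*d,(v-K[1,2])/K[1,1]*d,d],-1)
    return p@att(im).T+np.array(im["eye"])
def ray(im,u,v,z):
    K=im["intrinsics"];r=att(im)@np.array([(u-K[0,2])/K[0,0],(v-K[1,2])/K[1,1],1.])
    e=np.array(im["eye"]);return e+r*(z-e[2])/r[2]
def proj(im,p):
    K=im["intrinsics"];c=att(im).T@(np.array(p)-np.array(im["eye"]));return (K@c)[:2]/c[2]
E
python3 - <<'E'
from h import *
np.set_printoptions(precision=4,suppress=True)
for n in("scene","side"):
    im=bot.get_image(n);cv2.imwrite(f"pics/{n}0.png",im["color"]);np.save(f"pics/{n}0.npy",im,allow_pickle=True)
    print(n,im["eye"],im["attitude"],im["intrinsics"])
o=bot.get_obs();print(o)
E
```

```text
pics
scene [ 0.9498 -0.324   0.848 ] [-2.3086 -1.0306  0.3227] [[435.4405   0.     317.6683]
 [  0.     435.4405 238.3497]
 [  0.       0.       1.    ]]
side [ 0.1274 -0.7861  1.1762] [-2.3715  0.5067 -0.2093] [[548.447    0.     325.0166]
 [  0.     548.447  242.7387]
 [  0.       0.       1.    ]]
{'time': 0.1, 'joints': array([-0.1151,  0.3594,  1.5114, -0.    ,  1.2725, -0.1151]), 'joint_velocities': array([ 0.0004, -0.0028, -0.0025, -0.0002, -0.0003,  0.0003]), 'effort': array([  0.0005, -52.865 , -27.935 ,  -0.0001,   0.0049,   0.    ]), 'position': array([0.5994, 0.0001, 0.2445]), 'tool_rot': array([-2.2205, -2.2205,  0.0016]), 'ft_force': array([-0.4025,  0.0442, -0.4781]), 'torque': array([0.0454, 0.0129, 0.0393]), 'gripper_force': 0.0, 'opening': 0.9976284889328513}
```

View pics/scene0.png

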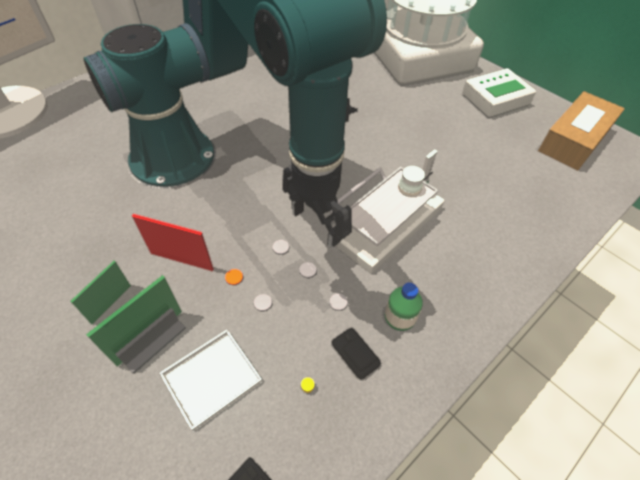

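View pics/side0.png

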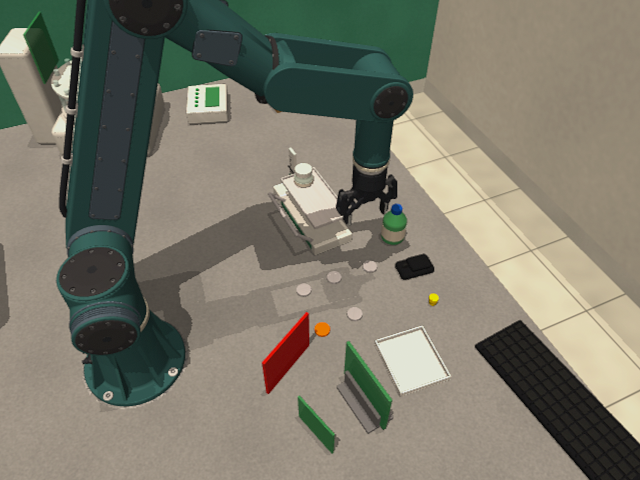

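Scene: four steel discs at (281,247), (308,269), (263,302), (338,301), an orange decoy at (234,277), tray (212,378), and the stand with the large green screen at (138,320). The small green and red panels are decoys, and the scale is at (395,210), half hidden by the gripper. Side view agrees (discs at (304,290), (334,277), (355,313), (370,267)).

```bash
cat > m.py <<'E'
from h import *
np.set_printoptions(precision=4,suppress=True)
S={n:np.load(f"pics/{n}0.npy",allow_pickle=True).item() for n in("scene","side")}
D={"scene":[(281,247),(308,269),(263,302),(338,301)],"side":[(304,290),(334,277),(355,313),(370,267)]}
for n,im in S.items():
    P=cloud(im);hsv=cv2.cvtColor(im["color"],cv2.COLOR_BGR2HSV)
    print(n,"discs z=.008")
    for u,v in D[n]: 
        print(ray(im,u,v,.008),P[v,u],hsv[v,u])
    g=((hsv[...,0]>45)&(hsv[...,0]<75)&(hsv[...,1]>90)&(P[...,2]>.0)&(P[...,2]<.3)).astype(np.uint8)
    k,l,st,c=cv2.connectedComponentsWithStats(g)
    for i in range(1,k):
        if st[i,4]>60:
            q=P[l==i];print("green",st[i],q.mean(0),np.percentile(q,1,0),np.percentile(q,99,0))
    w=((P[...,2]>.01)&(P[...,2]<.2)&(hsv[...,1]<40)&(hsv[...,2]>150)).astype(np.uint8)
    k,l,st,c=cv2.connectedComponentsWithStats(w)
    for i in range(1,k):
        if st[i,4]>60:
            q=P[l==i];r=cv2.minAreaRect(q[:,:2].astype(np.float32));print("white",st[i],q.mean(0),np.percentile(q,1,0),np.percentile(q,99,0),r)
E
python3 m.py
```

```text
scene discs z=.008
[0.4536 0.0267 0.008 ] [0.4554 0.0255 0.011 ] [ 13  22 224]
[0.5426 0.0336 0.008 ] [0.5431 0.0332 0.009 ] [ 13  27 201]
[ 0.5415 -0.0955  0.008 ] [ 0.5421 -0.0959  0.0093] [ 15  23 226]
[0.648  0.0277 0.008 ] [0.6478 0.028  0.0073] [ 14  22 223]
green [ 562    0   78   37 1032] [0.448  1.6783 0.0414] [0.2711 1.668  0.0009] [0.574  1.6887 0.1044]
green [488  81  36  15 273] [0.4718 0.9115 0.0571] [0.4414 0.8584 0.0533] [0.5033 0.9667 0.0614]
green [ 72 262  42  40  94] [ 0.3247 -0.3447  0.0973] [ 0.3091 -0.3918  0.0934] [ 0.3406 -0.2934  0.1005]
green [ 88 277  76  59 342] [ 0.4543 -0.3239  0.1496] [ 0.4436 -0.3927  0.1464] [ 0.4647 -0.2436  0.1524]
green [390 289  31  26 486] [0.7669 0.0876 0.087 ] [0.7359 0.0708 0.0741] [0.7909 0.1171 0.1015]
white [ 385    6   98   65 2941] [0.1796 0.869  0.113 ] [0.0173 0.741  0.0806] [0.304  1.0281 0.1693] ((0.13477826118469238, 0.9193788766860962), (0.29602915048599243, 0.2781887352466583), 66.18657684326172)
white [ 463   69   73   39 1154] [0.4523 0.9016 0.0524] [0.3672 0.821  0.0339] [0.536  1.0035 0.0578] ((0.4533971846103
[... 2462 characters left out ...]
02089881897), (0.07470272481441498, 0.0420561209321022), 63.82623291015625)
white [ 274  163   63   52 1637] [0.5719 0.2823 0.1029] [0.514  0.1964 0.0333] [0.6323 0.4053 0.1538] ((0.5688822865486145, 0.3017013669013977), (0.12752628326416016, 0.2306762933731079), 5.0970048904418945)
white [336 229  16  11  66] [0.6225 0.1412 0.0358] [0.5966 0.1305 0.0293] [0.6423 0.1567 0.0402] ((0.6192826628684998, 0.14245690405368805), (0.05048299580812454, 0.022047951817512512), 9.954636573791504)
white [375 325  76  69 467] [ 0.601  -0.2743  0.0178] [ 0.5356 -0.3494  0.0108] [ 0.6731 -0.193   0.0238] ((0.6049895882606506, -0.2710731625556946), (0.1519281566143036, 0.13218167424201965), 85.94993591308594)
```

```bash
python3 - <<'E'
from h import *
np.set_printoptions(precision=4,suppress=True)
im0=bot.get_image("wrist");print(im0["eye"])
bot.move_to([0.541,-0.13,0.22],[-2.2214,-2.2214,0])
print(bot.get_obs()["time"])
for n in("scene","side"):
    im=bot.get_image(n);np.save(f"pics/{n}1.npy",im,allow_pickle=True)
    c=im["color"]
    c=c[130:290,310:470] if n=="scene" else c[130:290,250:410]
    cv2.imwrite(f"pics/{n}1c.png",cv2.resize(c,(560,560),interpolation=cv2.INTER_CUBIC))
a=cv2.imread("pics/scene1c.png");b=cv2.imread("pics/side1c.png")
cv2.imwrite("pics/c1.png",cv2.resize(np.hstack([a,b]),(800,400)))
E
```

```text
[0.6006 0.0739 0.3726]
0.7833
```

View pics/c1.png

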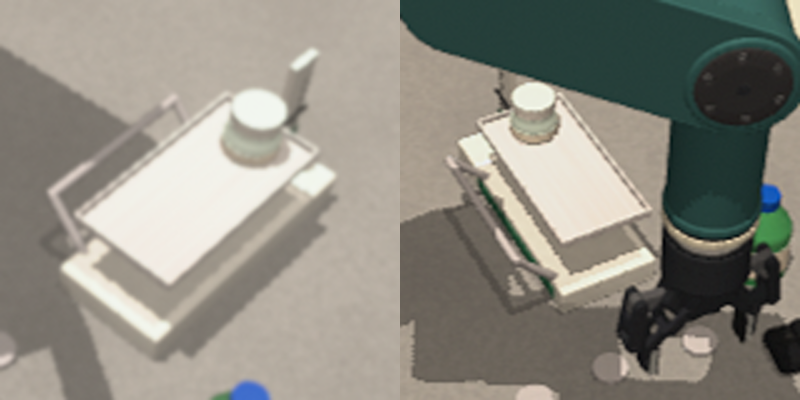

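The crop shows the scale now unobstructed: pan with jar at the column end, rail on the left (robot side). The clip is hidden behind the pan and jar from both cameras, so the wrist camera must be used for it.

```bash
python3 - <<'E'
from h import *
np.set_printoptions(precision=4,suppress=True)
for n in("scene","side"):
    im=np.load(f"pics/{n}1.npy",allow_pickle=True).item();P=cloud(im).reshape(-1,3);hsv=cv2.cvtColor(im["color"],cv2.COLOR_BGR2HSV).reshape(-1,3)
    m=(P[:,0]>.4)&(P[:,0]<.72)&(P[:,1]>.08)&(P[:,1]<.47)
    Q=P[m];H=hsv[m]
    if n=="scene": print(np.histogram(Q[:,2],np.arange(0.02,.2,.005)))
    for lo,hi,nm in((.085,.112,"pan"),(.03,.04,"base"),(.135,.16,"jartop"),(.159,.175,"col"),):
        k=(Q[:,2]>lo)&(Q[:,2]<hi)&(H[:,2]>130)&(H[:,1]<60)
        q=Q[k]
        if nm=="pan": q=q[q[:,0]>.5]
        if len(q)>5: print(n,nm,len(q),q.mean(0),np.median(q[:,2]),cv2.minAreaRect(q[:,:2].astype(np.float32)))
    k=(Q[:,2]>.07)&(Q[:,2]<.095)&(Q[:,0]<.505);q=Q[k]
    if len(q)>5:
        c=q.mean(0);w,v=np.linalg.eigh(np.cov((q-c).T));print(n,"rail",len(q),c,v[:,2],q[:,1].min(),q[:,1].max(),np.median(q[:,2]))
for n in("scene","side"):
    im=np.load(f"pics/{n}0.npy",allow_pickle=True).item();P=cloud(im);hsv=cv2.cvtColor(im["color"],cv2.COLOR_BGR2HSV)
    g=(hsv[...,0]>45)&(hsv[...,0]<75)&(hsv[...,1]>90)&(P[...,2]>.144)&(P[...,2]<.156)&(P[...,0]>.42)&(P[...,0]<.5)&(P[...,1]<-.2)
    q=P[g];c=q.mean(0);w,v=np.linalg.eigh(np.cov((q[:,:2]-c[:2]).T));print(n,"screen top",len(q),c,v[:,1],cv2.minAreaRect(q[:,:2].astype(np.float32)))
E
```

```text
(array([ 114,  133, 1126,  729,   10,   13,   15,    8,   24,   25,   32,
         51,  206,   44,    8, 1812, 1200,  328,   54,   60,   81,   64,
         27,   51,   49,  210,  105,   20,   34,   13,    0,    0,    0,
          0,    0]), array([0.02 , 0.025, 0.03 , 0.035, 0.04 , 0.045, 0.05 , 0.055, 0.06 ,
       0.065, 0.07 , 0.075, 0.08 , 0.085, 0.09 , 0.095, 0.1  , 0.105,
       0.11 , 0.115, 0.12 , 0.125, 0.13 , 0.135, 0.14 , 0.145, 0.15 ,
       0.155, 0.16 , 0.165, 0.17 , 0.175, 0.18 , 0.185, 0.19 , 0.195]))
scene pan 3337 [0.5805 0.2354 0.1005] 0.0998015145204667 ((0.5772745013237, 0.27246442437171936), (0.11251481622457504, 0.26767072081565857), 3.3342220783233643)
scene base 1855 [0.6042 0.2227 0.0345] 0.03455655150523451 ((0.5770789384841919, 0.27179861068725586), (0.1214318573474884, 0.28691089153289795), 3.3434629440307617)
scene jartop 434 [0.5777 0.3291 0.1476] 0.1489259415113175 ((0.5829249024391174, 0.3503098785877228), (0.10880372673273087, 0.048658691346645355), 77.44865417480469)
scene col 50 [0.5707 0.3879 0.1639] 0.16436869016166994 ((0.5701568722724915, 0.390
[... 465 characters left out ...]
957), (0.12030632793903351, 0.2892853319644928), 3.604297399520874)
side jartop 235 [0.5738 0.3219 0.1484] 0.14964346165229014 ((0.5802127718925476, 0.3393377959728241), (0.08850060403347015, 0.049730896949768066), 75.2490463256836)
side rail 208 [0.4795 0.2389 0.0838] [-0.0567  0.9984 -0.0003] 0.14628297774877763 0.34046623116714647 0.08458471161849201
scene screen top 342 [ 0.4543 -0.3239  0.1496] [-0.1187  0.9929] ((0.45296144485473633, -0.3180445730686188), (0.009638627991080284, 0.1553758978843689), 6.024909496307373)
side screen top 263 [ 0.4513 -0.3216  0.1496] [-0.12    0.9928] ((0.45123186707496643, -0.31823721528053284), (0.008147327229380608, 0.159018412232399), 7.276303291320801)
```

```bash
cat >> h.py <<'E'
th=0.0597; EX=np.array([np.cos(th),np.sin(th),0]); EY=np.array([-np.sin(th),np.cos(th),0]); O=np.array([.578,.2486,0])
def sc(x,y,z): return O+x*EX+y*EY+np.array([0,0,z])
def tosc(p): d=np.asarray(p)-O; return np.stack([d@EX,d@EY,d[...,2]],-1)
E
python3 - <<'E'
from h import *
np.set_printoptions(precision=4,suppress=True)
im=bot.get_image("wrist");o=bot.get_obs();T=R.from_rotvec(o["tool_rot"]).as_matrix()
print("cam in tool",T.T@(np.array(im["eye"])-o["position"]),"\n",T.T@att(im))
cl=sc(0,.14,.068);rc=T.T@att(im);tc=T.T@(np.array(im["eye"])-o["position"])
for el in(40,48,55):
  for s in(1,-1):
    a=np.radians(el);z=np.array([np.cos(a),0,-np.sin(a)]);x=np.array([0,s,0.]);y=np.cross(z,x)
    M=np.stack([x,y,z],1);cz=(M@rc)[:,2]
    eye=cl-0.33*cz;tcp=eye-M@tc
    q=bot.ik(tcp,R.from_matrix(M).as_rotvec());print(el,s,tcp,eye,cz,q)
E
```

```text
cam in tool [ 0.0737  0.0009 -0.128 ] 
 [[-0.0005 -0.9568 -0.2906]
 [ 1.     -0.0009  0.0013]
 [-0.0015 -0.2906  0.9568]]
40 1 [0.425  0.4106 0.1876] [0.3275 0.4842 0.2706] [ 0.7338 -0.2906 -0.6141] None
40 -1 [0.4267 0.3661 0.1897] [0.328  0.2925 0.2713] [ 0.7322  0.2906 -0.616 ] None
48 1 [0.443  0.4106 0.2066] [0.358  0.4842 0.3024] [ 0.6412 -0.2906 -0.7102] None
48 -1 [0.4451 0.3661 0.2084] [0.3587 0.2925 0.3029] [ 0.6393  0.2906 -0.7119] None
55 1 [0.4609 0.4106 0.221 ] [0.3882 0.4842 0.3264] [ 0.5499 -0.2906 -0.7831] [ 0.8718  0.3014  1.8619 -0.7478  0.7018  1.3887]
55 -1 [0.4631 0.3661 0.2225] [0.3889 0.2925 0.3269] [ 0.5478  0.2906 -0.7845] [ 0.8036  0.2527  1.9331 -0.7544  0.6471 -1.794 ]
```

```bash
cat >> h.py <<'E'
def pose_clip():
    el=np.radians(55);z=np.array([np.cos(el),0,-np.sin(el)]);x=np.array([0,1.,0]);y=np.cross(z,x)
    return [0.4609,0.4106,0.221],R.from_matrix(np.stack([x,y,z],1)).as_rotvec()
E
python3 - <<'E'
from h import *
np.set_printoptions(precision=4,suppress=True)
bot.line_to([0.47,-0.1,0.33],max_speed=.3)
p,r=pose_clip();bot.move_to([0.43,0.40,0.32],r) if bot.ik([0.43,0.40,0.32],r) is not None else None
bot.move_to(p,r);bot.pause(.3);im=bot.get_image("wrist");np.save("pics/w2.npy",im,allow_pickle=True)
print(bot.get_obs()["time"],bot.get_obs()["position"],bot.get_obs()["ft_force"]);cv2.imwrite("pics/w2.png",im["color"])
P=cloud(im);hsv=cv2.cvtColor(im["color"],cv2.COLOR_BGR2HSV);L=tosc(P)
g=(hsv[...,0]>40)&(hsv[...,0]<80)&(hsv[...,1]>90)&(L[...,1]>.1)&(L[...,1]<.18)&(abs(L[...,0])<.03)
q=L[g];print(g.sum(),q.mean(0) if len(q) else 0,np.percentile(q,[1,50,99],axis=0) if len(q) else 0)
b=(hsv[...,2]<60)&(abs(L[...,0])<.03)&(L[...,1]>.1)&(L[...,1]<.18)&(L[...,2]>.05)
print("pointer",b.sum(),np.percentile(L[b],[1,50,99],axis=0) if b.any() else 0)
f=(abs(L[...,0])<.045)&(L[...,1]>-.1)&(L[...,1]<.03)&(L[...,2]>.04)
print("floor",f.sum(),np.median(L[f],axis=0) if f.any() else 0)
E
```

```text
4.2083 [0.4611 0.4112 0.2227] [-0.3984  0.3257  0.2107]
346 [-0.0049  0.1449  0.0647] [[-0.0089  0.1256  0.0574]
 [-0.0051  0.1452  0.0643]
 [ 0.0018  0.1607  0.1002]]
pointer 796 [[-0.0099  0.1125  0.0559]
 [-0.0053  0.1454  0.0899]
 [ 0.0087  0.1608  0.14  ]]
floor 4011 [-0.0028 -0.0053  0.0998]
```

View pics/w2.png

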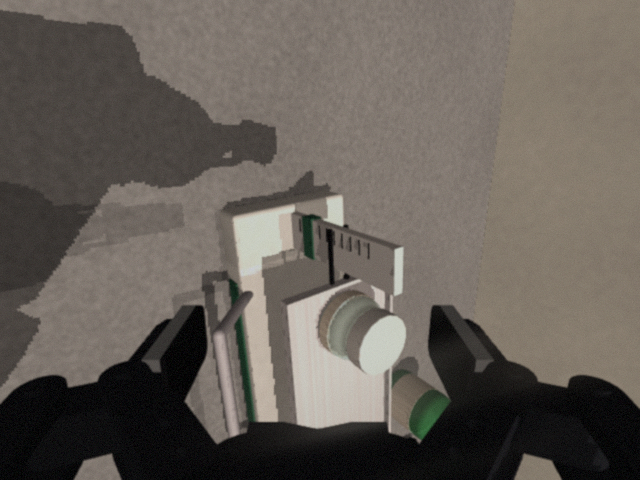

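The green clip is at (310,237) and the black pointer at (331,255) on the column. Clip middle is about 64 mm and the pan floor about 100 mm, so 3 or 4 discs are needed. The blob at (245,390) beside the rail is the scale's own green strip.

```bash
cat >> h.py <<'E'
def discs():
    """flat bright blobs of disc size on the bench in both fixed views"""
    out=[]
    for n in("scene","side"):
        im=bot.get_image(n);P=cloud(im);hsv=cv2.cvtColor(im["color"],cv2.COLOR_BGR2HSV).astype(int)
        v=im["color"].astype(np.float32).mean(2);bg=cv2.medianBlur(v.astype(np.uint8),41).astype(float)
        m=((P[...,2]>.003)&(P[...,2]<.018)&(v>bg*1.12)&(hsv[...,1]<70)&(P[...,0]>.3)&(P[...,0]<.9)&(abs(P[...,1])<.5)).astype(np.uint8)
        k,l,st,c=cv2.connectedComponentsWithStats(cv2.morphologyEx(m,cv2.MORPH_OPEN,np.ones((3,3),np.uint8)))
        for i in range(1,k):
            if 70<st[i,4]<400 and max(st[i,2:4])<32:
                out.append((n,st[i,4],ray(im,*c[i],.008)))
    return out
def down(yaw):  # tool pointing down, closing line (tool y) along world angle yaw
    y=np.array([np.cos(yaw),np.sin(yaw),0]);z=np.array([0,0,-1.]);return R.from_matrix(np.stack([np.cross(y,z),y,z],1)).as_rotvec()
E
python3 - <<'E'
from h import *
np.set_printoptions(precision=4,suppress=True)
for d in discs(): print(d)
for yaw in(th+np.pi/2,th-np.pi/2,th,th+np.pi):
    print(yaw,bot.ik([.541,-.095,.1],down(yaw)),bot.ik(sc(.024,-.064,.15),down(yaw)))
t=np.radians(14)
for s in(1,-1):
    z=-np.sin(t)*EX+np.array([0,0,-np.cos(t)]);x=s*EY;M=np.stack([x,np.cross(z,x),z],1)
    print(s,bot.ik(sc(-.1,0,.12),R.from_matrix(M).as_rotvec()),bot.ik(sc(-.1,0,.35),R.from_matrix(M).as_rotvec()))
im=np.load("pics/w2.npy",allow_pickle=True).item();P=tosc(cloud(im));hsv=cv2.cvtColor(im["color"],cv2.COLOR_BGR2HSV)
g=np.zeros(hsv.shape[:2],bool);g[200:270,295:325]=1;g&=(hsv[...,0]>40)&(hsv[...,0]<90)&(hsv[...,1]>90)
v,u=np.nonzero(g);print("clip px",g.sum(),u.min(),u.max(),v.min(),v.max(),np.percentile(P[g],[2,50,98],axis=0))
for uu in(326,331,336): print(P[240:270:6,uu])
c=im["color"][190:310,290:410];cv2.imwrite("pics/w2c.png",cv2.resize(c,(600,600),interpolation=cv2.INTER_NEAREST))
E
```

```text
('scene', np.int32(153), array([0.4496, 0.0274, 0.008 ]))
('scene', np.int32(169), array([0.5415, 0.0329, 0.008 ]))
('scene', np.int32(209), array([ 0.539 , -0.0961,  0.008 ]))
('scene', np.int32(208), array([0.6477, 0.0279, 0.008 ]))
('side', np.int32(114), array([0.6478, 0.0298, 0.008 ]))
('side', np.int32(123), array([0.5412, 0.0353, 0.008 ]))
('side', np.int32(122), array([0.4488, 0.03  , 0.008 ]))
('side', np.int32(144), array([ 0.5393, -0.0943,  0.008 ]))
1.6304963267948966 [-0.2996  0.4612  1.7717 -0.      0.9087 -1.9301] [ 0.1892  0.499   1.5358 -0.      1.1068 -1.4413]
-1.5110963267948965 [-0.2996  0.4612  1.7717 -0.      0.9087  1.2115] [ 0.1892  0.499   1.5358 -0.      1.1068  1.7003]
0.0597 [-0.2996  0.4612  1.7717 -0.      0.9087 -0.3593] [ 0.1892  0.499   1.5358 -0.      1.1068  0.1295]
3.201292653589793 [-0.2996  0.4612  1.7717 -0.      0.9087  2.7823] None
1 [0.3015 0.526  1.6099 0.0612 1.2438 0.2152] [0.3015 0.3171 1.3398 0.0586 1.7219 0.2437]
-1 [ 0.3015  0.526   1.6099  0.0612  1.2438 -2.9264] [ 0.3015  0.3171  1.3398  0.0586  1.7219 -2.8979]
clip px 340 303 318 216 258 [[-0.0059  0.126   0.0576]
 [-0.0051  0.1453  0.0642]
 [ 0.0009  0.1607  0.0701]]
[[-0.0046  0.1469  0.09  ]
 [-0.0032  0.1407  0.0877]
 [-0.0036  0.1356  0.0878]
 [-0.0035  0.1301  0.0874]
 [ 0.0341  0.0976  0.0341]]
[[-0.0079  0.1505  0.1013]
 [-0.0091  0.1462  0.1026]
 [-0.0084  0.1406  0.1013]
 [-0.0085  0.1355  0.1012]
 [-0.009   0.1306  0.1015]]
[[-0.0039  0.1499  0.1025]
 [-0.0034  0.1445  0.1015]
 [-0.0028  0.1389  0.1005]
 [-0.0039  0.1344  0.1017]
 [-0.0033  0.1287  0.1006]]
```

View pics/w2c.png

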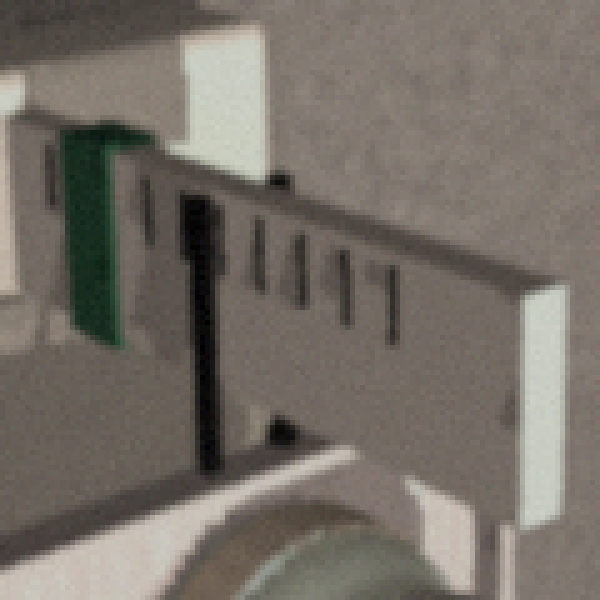

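The enlarged crop shows the clip left of the pointer, with its band at about 57–71 mm and the pointer near 100 mm. Both views agree on exactly four discs, so I'm starting to pick, probing the bench height on the first one.

```bash
cat >> h.py <<'E'
YW=th-np.pi/2
def pick(xy,probe=False,zg=None,op=.62):
    r=down(YW);bot.move_to([xy[0],xy[1],.20],r);bot.command_gripper(op,40);bot.line_to([xy[0],xy[1],.04],max_speed=.2)
    f0=bot.get_obs()["ft_force"][2]
    if probe:
        z=.024
        while z>.004:
            bot.line_to([xy[0],xy[1],z],max_speed=.05);bot.pause(.1);f=bot.get_obs()["ft_force"][2]-f0
            print("probe",z,round(f,2))
            if abs(f)>2.5: break
            z-=.002
        zg=z+.0025
    bot.line_to([xy[0],xy[1],zg],max_speed=.1)
    bot.command_gripper(.2,40);o=bot.get_obs();print("grip",o["opening"],o["gripper_force"],"t",o["time"])
    return zg
def place(p,zbottom,zg,yaw=YW,zh=.22):
    r=down(yaw);bot.move_to([p[0],p[1],zh],r);bot.line_to([p[0],p[1],zbottom+zg+.015],max_speed=.25)
    bot.line_to([p[0],p[1],zbottom+zg+.0015],max_speed=.05);bot.pause(.15)
    bot.command_gripper(.56);bot.line_to([p[0],p[1],zh],max_speed=.25)
E
python3 - <<'E'
from h import *
bot.line_to([.43,.36,.33],max_speed=.3)
d=[x[2] for x in discs()];p=np.mean([x for x in d if np.hypot(*(x[:2]-[.539,-.095]))<.03],0);print(p)
zg=pick(p,True);print(zg)
bot.line_to([p[0],p[1],.22],max_speed=.25);o=bot.get_obs();print(o["opening"],o["ft_force"],o["time"])
im=bot.get_image("wrist");cv2.imwrite("pics/g1.png",im["color"])
E
```

```text
[ 0.53900321 -0.09499682  0.008     ]
probe 0.024 0.27
probe 0.022 -1.12
probe 0.019999999999999997 -0.27
probe 0.017999999999999995 -0.33
probe 0.015999999999999993 -0.47
probe 0.013999999999999993 -0.28
probe 0.011999999999999993 -0.11
probe 0.009999999999999993 4.4
grip 0.44318438964160234 41.96225150559712 t 11.675
0.012499999999999994
0.44554435269285225 [ 0.28519067  0.52972728 -0.8976012 ] 12.6583
```

```bash
cat >> h.py <<'E'
ZG=.0125
def pan_state(n):
    im=bot.get_image("scene");L=tosc(cloud(im))
    f=(abs(L[...,0])<.045)&(L[...,1]>-.1)&(L[...,1]<.03)&(L[...,2]>.03)&(L[...,2]<.13)
    print("pan z scene",np.median(L[f][:,2]),f.sum())
E
python3 - <<'E'
from h import *
place(sc(.024,-.064,0),.0998,ZG)
d=[x[2] for x in discs()];p=np.mean([x for x in d if np.hypot(*(x[:2]-[.541,.034]))<.045],0);print(d,p)
pan_state(1)
pick(p,zg=ZG);bot.line_to([p[0],p[1],.22],max_speed=.25);print(bot.get_obs()["opening"])
pan_state(1)
place(sc(-.024,-.064,0),.0898,ZG)
bot.move_to([.5,-.05,.3],down(YW))
pan_state(2)
im=bot.get_image("scene");cv2.imwrite("pics/p2.png",cv2.resize(im["color"][130:310,230:470],(720,540)))
print([x[2] for x in discs()],bot.get_obs()["time"])
E
```

```text
[array([0.44915592, 0.02778903, 0.008     ]), array([0.54121424, 0.03311563, 0.008     ]), array([0.64764482, 0.02781795, 0.008     ]), array([0.64758396, 0.02919698, 0.008     ]), array([0.54110731, 0.03540238, 0.008     ]), array([0.4495945 , 0.02935887, 0.008     ])] [0.54116078 0.034259   0.008     ]
pan z scene 0.08920443854719146 2114
grip 0.43791188969432177 39.62512671947479 t 18.4917
0.4365627425216216
pan z scene 0.08920921682342037 2206
pan z scene 0.07959105307703901 2042
[array([0.44963572, 0.02820475, 0.008     ]), array([0.64652386, 0.02951966, 0.008     ]), array([0.64645643, 0.03069665, 0.008     ]), array([0.45050917, 0.02989261, 0.008     ])] 23.375
```

View pics/p2.png

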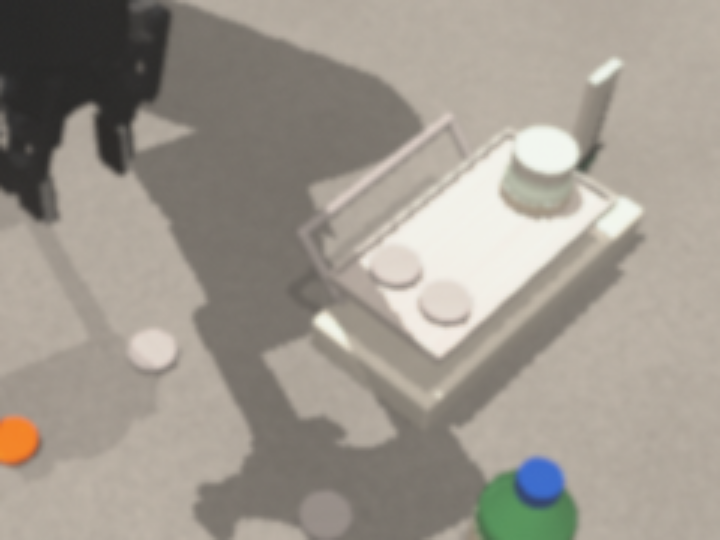

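Two discs lie on the pan at (396,265) and (445,301), the jar is upright, and the pan has dropped 10 mm per disc. Next is the third disc, then a close look at the pointer.

```bash
cat > look.py <<'E'
from h import *
import sys
np.set_printoptions(precision=4,suppress=True)
p,r=pose_clip();bot.move_to([.43,.36,.33],down(YW));bot.move_to(p,r);bot.pause(.5)
Cs=[];Ps=[];Fs=[]
for i in range(4):
    im=bot.get_image("wrist");P=tosc(cloud(im));hsv=cv2.cvtColor(im["color"],cv2.COLOR_BGR2HSV)
    box=(P[...,1]>.12)&(P[...,1]<.165)
    g=box&(hsv[...,0]>40)&(hsv[...,0]<90)&(hsv[...,1]>90)&(P[...,0]<-.0035)&(P[...,0]>-.012)&(P[...,2]<.09)&(P[...,2]>.045)
    b=box&(hsv[...,2]<45)&(P[...,0]<-.0065)&(P[...,0]>-.014)&(P[...,2]>.04)&(P[...,2]<.115)&(P[...,1]<.15)
    f=(abs(P[...,0])<.045)&(P[...,1]>-.03)&(P[...,1]<.03)&(P[...,2]>.03)
    Cs.append(np.percentile(P[g][:,2],[2,50,98]));Ps.append(np.percentile(P[b][:,2],[5,50,95]) if b.sum()>10 else [0]*3);Fs.append(np.median(P[f][:,2]))
print("clip",np.mean(Cs,0),"pointer",np.mean(Ps,0),b.sum(),"floor",np.mean(Fs),"t",bot.get_obs()["time"])
np.save(f"pics/{sys.argv[1]}.npy",im,allow_pickle=True)
px=proj(im,sc(-.006,.14,.066)).astype(int);u,v=px;print(px)
cv2.imwrite(f"pics/{sys.argv[1]}.png",cv2.resize(im["color"][max(v-60,0):v+60,max(u-70,0):u+70],(700,600),interpolation=cv2.INTER_CUBIC))
bot.line_to([.43,.36,.33],max_speed=.3)
E
python3 - <<'E'
from h import *
p=np.array([.6465,.030])
pick(p,zg=ZG);bot.line_to([p[0],p[1],.22],max_speed=.25);print(bot.get_obs()["opening"])
pan_state(2)
place(sc(.024,.002,0),.0796,ZG)
E
python3 look.py l3
```

```text
grip 0.44343707975633756 40.00558018684387 t 26.0583
0.445468911630531
pan z scene 0.07952899196468777 1491
clip [0.0575 0.0611 0.0719] pointer [0.0687 0.0709 0.0722] 135 floor 0.0700109655952732 t 32.45
[310 240]
```

View pics/l3.png

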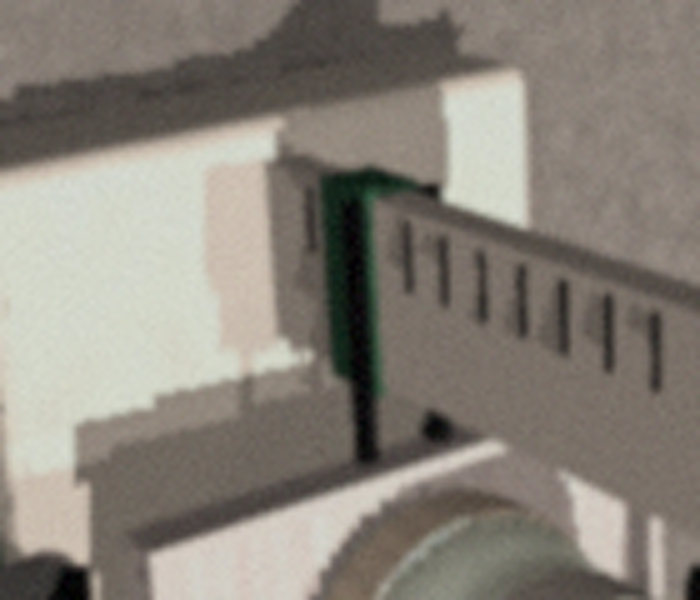

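The crop shows the pointer tip (350,300) over the clip. It stands in front of the clip and is seen from above, so its true height is about 70 mm, right at the band's upper edge of about 71 mm. The fourth disc should bring it to about 60 mm, well inside, so I'm adding it.

```bash
python3 - <<'E'
from h import *
np.set_printoptions(precision=4,suppress=True)
im=np.load("pics/l3.npy",allow_pickle=True).item();L=tosc(cloud(im))
b=(abs(L[...,0])<.055)&(abs(L[...,1]-.14)<.022)&(abs(L[...,2]-.035)<.006)&(abs(L[...,0])>.015);print("base35",np.median(L[b][:,2]),b.sum())
b=(abs(L[...,0])<.004)&(abs(L[...,1]-.14)<.015)&(L[...,2]>.16);print("col165",np.median(L[b][:,2]),b.sum())
d=[x[2] for x in discs()];print(d)
p=np.mean([x for x in d if tosc(x)[1]<-.14],0);print(p)
pick(p,zg=ZG);bot.line_to([p[0],p[1],.22],max_speed=.25);print(bot.get_obs()["opening"])
place(sc(-.024,.002,0),.0699,ZG)
E
python3 look.py l4
```

```text
base35 0.03491059295865265 2480
col165 0.16474868850982266 448
[array([0.4496, 0.0273, 0.008 ]), array([0.45  , 0.0298, 0.008 ])]
[0.4498 0.0285 0.008 ]
grip 0.4422024459911754 39.34018850326538 t 36.35
0.4425561229034551
clip [0.0597 0.0646 0.07  ] pointer [0.0588 0.0611 0.0623] 124 floor 0.0658104733756101 t 42.725
[310 240]
```

View pics/l4.png

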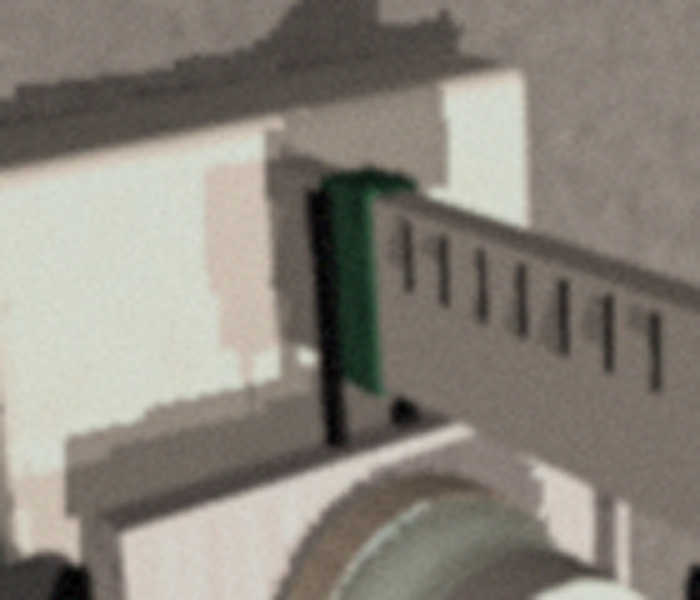

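Now the pointer tip at (325,300) is at about 60–61 mm against a band of 57–71 mm, so with four discs the pan is inside. All four discs are used and none is left for the tray. Next I'm gripping the screen.

```bash
python3 - <<'E'
from h import *
np.set_printoptions(precision=4,suppress=True)
pan_state(4);print("left on bench",[x[2] for x in discs()])
c=np.array([.4522,-.3181]);r=down(.1195)
bot.move_to([.47,.0,.36],down(th));bot.move_to([*c,.26],r);bot.command_gripper(.45,40)
im=bot.get_image("wrist");P=cloud(im);hsv=cv2.cvtColor(im["color"],cv2.COLOR_BGR2HSV)
g=(hsv[...,0]>40)&(hsv[...,0]<80)&(hsv[...,1]>80)&(abs(P[...,2]-.15)<.006)&(np.hypot(P[...,0]-c[0],P[...,1]-c[1])<.12)
print("wrist top",g.sum(),cv2.minAreaRect(P[g][:,:2].astype(np.float32)) if g.sum()>5 else 0)
bot.line_to([*c,.135],max_speed=.12);f0=bot.get_obs()["ft_force"];print(f0)
bot.command_gripper(0,25);bot.pause(.2);o=bot.get_obs();print(o["opening"],o["gripper_force"],o["ft_force"]-f0,o["time"])
E
```

```text
pan z scene 0.06165851323777982 1744
left on bench []
wrist top 2724 ((0.4526931047439575, -0.31767067313194275), (0.007817337289452553, 0.15929174423217773), 7.072652816772461)
[-1.1312 -0.3357 -0.2188]
0.0915370300574397 26.6407111287117 [0.826  1.291  6.0636] 48.15
```

```bash
python3 - <<'E'
from h import *
np.set_printoptions(precision=4,suppress=True)
bot.command_gripper(0,50);c=bot.get_obs()["position"]
bot.line_to([c[0],c[1],.155],max_speed=.05);print(bot.get_obs()["ft_force"])
bot.line_to([c[0],c[1],.26],max_speed=.1);print(bot.get_obs()["ft_force"])
bot.line_to([c[0],c[1],.36],max_speed=.2)
bot.move_to([.42,-.05,.42],down(th));bot.pause(.3)
o=bot.get_obs();print(o["opening"],o["position"],o["ft_force"],o["time"])
T=R.from_rotvec(o["tool_rot"]).as_matrix()
for n in("scene","side"):
    im=bot.get_image(n);P=cloud(im);hsv=cv2.cvtColor(im["color"],cv2.COLOR_BGR2HSV)
    g=(hsv[...,0]>40)&(hsv[...,0]<80)&(hsv[...,1]>80)&(np.linalg.norm(P-o["position"]-[0,0,-.06],axis=2)<.14)&(P[...,2]>.2)
    q=(P[g]-o["position"])@T;print(n,g.sum(),"tool frame pct",np.percentile(q,[1,50,99],axis=0))
    a=q[:,2];A=np.c_[q[:,0],q[:,2],np.ones(len(q))];print("plane y=ax+bz+c",np.linalg.lstsq(A,q[:,1],rcond=None)[0])
    if n=="side": cv2.imwrite("pics/s5.png",im["color"])
E
```

```text
[ 0.187   0.2248 -1.2441]
[-0.2232  0.2414 -2.2722]
0.0812592161751209 [ 0.4202 -0.0507  0.4197] [ 0.3823  0.1965 -2.8376] 52.1417
scene 5219 tool frame pct [[-0.0797 -0.001  -0.0146]
 [-0.0136  0.0046  0.0469]
 [ 0.0741  0.0068  0.1186]]
plane y=ax+bz+c [ 0.0044 -0.0004  0.0046]
side 1477 tool frame pct [[-0.0797 -0.0039 -0.0179]
 [-0.024  -0.0023  0.0557]
 [ 0.0763  0.0033  0.1217]]
plane y=ax+bz+c [-0.0072  0.0009 -0.0022]
```

View pics/s5.png

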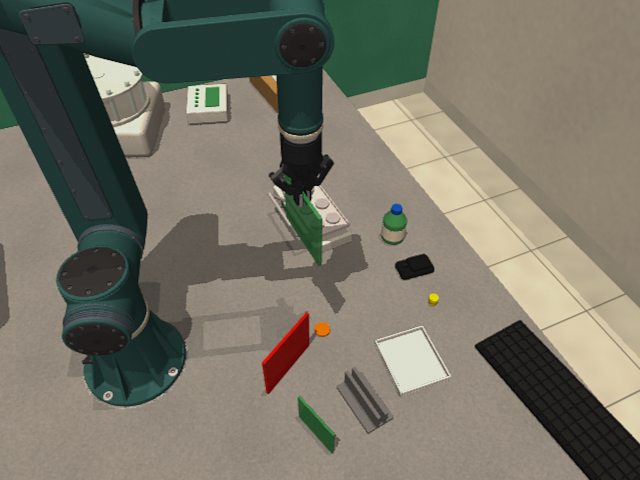

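The screen (308,228) hangs straight and centred in the gripper, the stand is empty, and the red and small green panels are untouched. Now I'm setting it down tilted against the rail.

```bash
cat >> h.py <<'E'
def tilt(deg):
    t=np.radians(deg);z=-np.sin(t)*EX+np.array([0,0,-np.cos(t)]);x=EY
    return R.from_matrix(np.stack([x,np.cross(z,x),z],1)),-z
E
python3 - <<'E'
from h import *
np.set_printoptions(precision=4,suppress=True)
M,u=tilt(14);r=M.as_rotvec();L=.1235
def tcp(h): return sc(-.1-.0290-.0015,.001,h)+L*u
bot.move_to(tcp(.22),r);bot.line_to(tcp(.02),max_speed=.12);bot.pause(.3)
f0=bot.get_obs()["ft_force"]
h=.012
while h>-.006:
    bot.line_to(tcp(h),max_speed=.03);bot.pause(.12);f=bot.get_obs()["ft_force"]-f0;print(round(h,4),f)
    if abs(f[2])>1.5 or np.linalg.norm(f)>4: break
    h-=.002
o=bot.get_obs();print(o["position"],o["time"])
T=M.as_matrix()
for n in("scene","side"):
    im=bot.get_image(n);np.save(f"pics/pre_{n}.npy",im,allow_pickle=True)
    c=im["color"][130:290,290:470] if n=="scene" else im["color"][130:290,230:410]
    cv2.imwrite(f"pics/pre_{n}.png",cv2.resize(c,(400,356),interpolation=cv2.INTER_CUBIC))
cv2.imwrite("pics/pre.png",np.hstack([cv2.imread("pics/pre_scene.png"),cv2.imread("pics/pre_side.png")]))
E
```

```text
0.012 [-0.5193  1.4988 -1.0555]
0.01 [ 0.2035 -0.222  -1.194 ]
0.008 [0.5648 0.6362 0.2536]
0.006 [-0.5167 -0.1851 -0.2227]
0.004 [ 0.8858  0.0689 -0.0303]
0.002 [0.3031 0.5907 7.968 ]
[0.478  0.2438 0.1228] 57.9083
```

View pics/pre.png

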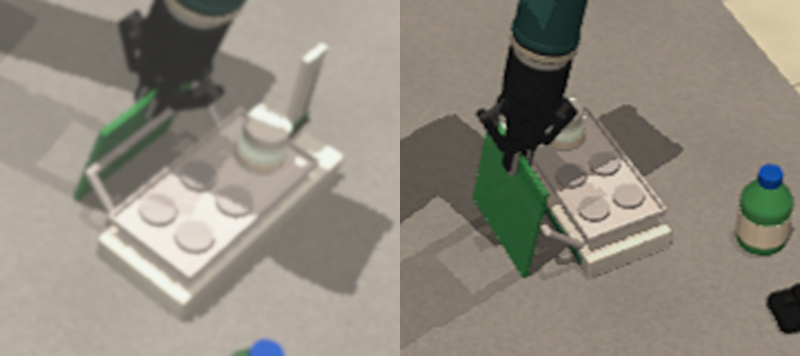

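The screen's lower edge is on the bench on the robot side of the rail, tilted towards the pan, and the discs and jar are in place. I'll check its centring numerically, then release.

```bash
cat > scr.py <<'E'
from h import *
np.set_printoptions(precision=4,suppress=True)
def screen():
    for n in("scene","side"):
        im=bot.get_image(n);L=tosc(cloud(im));hsv=cv2.cvtColor(im["color"],cv2.COLOR_BGR2HSV)
        g=((hsv[...,0]>40)&(hsv[...,0]<80)&(hsv[...,1]>80)&(L[...,0]<-.07)&(L[...,0]>-.17)&(abs(L[...,1])<.12)&(L[...,2]>-.005)&(L[...,2]<.16)).astype(np.uint8)
        k,l,st,_=cv2.connectedComponentsWithStats(g);g=l==1+np.argmax(st[1:,4])
        q=L[g];print(n,g.sum(),np.percentile(q,[1,99],axis=0).ravel())
        A=np.c_[q[:,1],q[:,2],np.ones(len(q))];s=np.linalg.lstsq(A,q[:,0],rcond=None)[0]
        k=abs(q[:,0]-A@s)<.003;s=np.linalg.lstsq(A[k],q[k,0],rcond=None)[0];print("  yaw deg",np.degrees(s[0]),"tilt deg",np.degrees(np.arctan(s[1])),"x at z0",s[2],np.percentile(q[k][:,1],[1,99]))
    return im
E
python3 - <<'E'
from scr import *
screen()
p=bot.get_obs()["position"];bot.line_to([p[0],p[1],p[2]+.001],max_speed=.02);bot.pause(.1);print(bot.get_obs()["ft_force"])
E
```

```text
scene 97 [-0.0994 -0.0787  0.1298 -0.0892 -0.0006  0.1445]
  yaw deg -1.7978829977552304 tilt deg -12.980788976604606 x at z0 -0.06414702822744767 [-0.0789 -0.0006]
side 1159 [-0.1324 -0.079   0.0011 -0.094   0.0796  0.1393]
  yaw deg -0.11134331577401385 tilt deg 14.075609752060057 x at z0 -0.13295630391062271 [-0.0788  0.0793]
[-0.2164  0.072  -2.1456]
```

```bash
python3 - <<'E'
from scr import *
M,u=tilt(14)
bot.command_gripper(.35);bot.pause(.6);print(bot.get_obs()["ft_force"])
p=bot.get_obs()["position"];bot.line_to(p+.06*u,max_speed=.06);bot.line_to(p+.2*u,max_speed=.2)
bot.move_to([.5,-.1,.35],down(th));bot.pause(.5)
im=screen();pan_state(4)
b=bot.get_image("scene");print(discs(),bot.get_obs()["time"])
cv2.imwrite("pics/f.png",np.hstack([cv2.resize(b["color"][130:290,290:470],(400,356)),cv2.resize(im["color"][130:290,230:410],(400,356))]))
E
```

```text
[-0.0769  0.2439 -0.1821]
scene 179 [-0.0976 -0.0794  0.1302 -0.0898  0.073   0.1389]
  yaw deg 0.6109419885815164 tilt deg -19.185148928228738 x at z0 -0.04595487728533176 [-0.0785  0.0733]
side 1326 [-0.1324 -0.0792  0.0028 -0.0941  0.0803  0.1397]
  yaw deg 0.021821644783108184 tilt deg 14.583665389981292 x at z0 -0.1330536254968088 [-0.0792  0.0803]
pan z scene 0.06147767748663935 1761
[] 63.525
```

View pics/f.png

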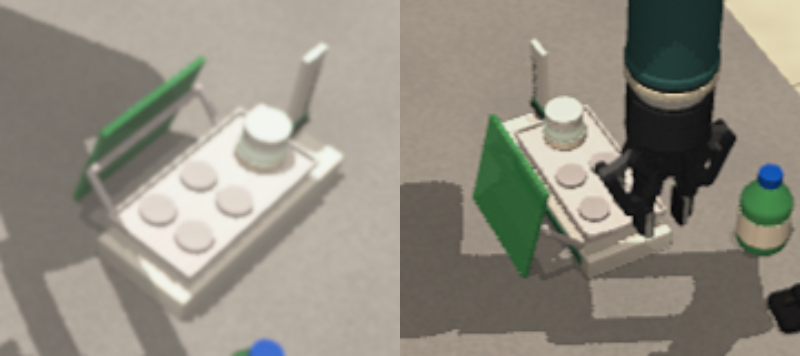

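The screen stands by itself, leaning on the rail at 14.6° with its centre within 1 mm. All four discs and the upright jar are on the pan, and the bench has no discs left.

```bash
python3 -c "
from plant import bot
print(bot.job_done())"
```

```text
the job is handed in; nothing more can be done
None
```

I handed the job in after about 64 s of robot time: all four discs I found are on the pan with its pointer about 3 mm above the bottom of the green band (three discs would have left it right at the top edge), the jar is upright, the screen leans centred on the rail at about 14.6°, and no discs were left over for the tray.

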